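Find the coupler case that rattles and hold it out

ROBOT

A 7-joint arm with a two-finger parallel gripper is mounted at the origin on the work surface. World frame = base frame: x ahead of the robot, y to its left, z up, the work surface at z = 0. Lengths are in m, angles in rad, forces in N, time in s.
With the tool pointing down it reaches from about 0.4 to 0.925 m from the base axis. Payload 5.6 kg.
Tool frame: the origin (TCP) lies midway between the tips of the shut fingers; the grasp point (between the pads) lies 19 mm behind it (env.grip_point_offset is the distance from the TCP to the grasp point, in m); z points along the fingers, y is the direction in which the jaws open and shut (so a half turn about z gives the same grasp; the last joint's range is limited). The gripper opens to 85 mm and grips with 20 to 120 N. Pads are 22 mm wide; open, the fingers measure 114 mm over their backs; the gripper's body (76 mm by 85 mm) begins 54 mm behind the grasp point. The pads swing forward as they close: fully open they stand 13 mm farther back than shut.
Start: joints at [1.201, 0.468, -0.012, 1.603, 0.006, 1.071, -0.056], TCP at [0.209, -0.616, 0.231] pointing down, gripper open.
Joint ranges: [-2.53, 2.53], [-0.31, 2.02], [-1.57, 1.55], [0.28, 2.44], [-1.29, 4.43], [0.15, 1.84], [-2.92, 2.92]. Speed limits (rad/s): [2.57, 2.57, 3.14, 3.14, 3.14, 3.14, 3.14].

INTERFACE

Orientations are given as a rotation vector (axis times angle).
In Python, from station import sensors, optics, order, env gives the robot as it stands. The module is installed in compiled form; this text tells all that it offers.
- The arm moves only by the tool servo_tool, never from a script. Its argument "commands" is a list of rows, each an object of numbers: "dx", "dy", "dz": the shift along the world's x, y, z in m; "roll": the turn about the world's z in units of 6 degrees (1.0 is 6 degrees). In form: [{"dx": .., "dy": .., "dz": .., "roll": ..}, ...]. A call has 1 to 8 rows; each row is the pose to reach, as a shift and turn from the pose commanded when the call began; what a row does not reach only later rows make up. A row lasts 1/10 s, in which the tool goes at most 50 mm and 8.59 degrees, less where a joint would pass 70% of its speed; a pose out of reach is approached as far as the arm can. A call with a gripper value outside its range is refused whole. "grip" is the finger opening in m, from 0 to 0.0854, set as the call begins (left out, the last holds). The fingers move at their own pace and stop on an object; the grip force is fixed at half the most. Time passes only in rows, so rows that repeat a pose let the fingers close. It gives the time, the measured TCP pose, the force and the opening at its end, in the units of the state.
- sensors.read_state(): the state, without advancing time (a new reading comes with each control period).
- optics.capture(name): name is "scene" or "top" or "wrist"; returns the picture (400x640x3 uint8, red, green, blue); there is no depth.
- optics.calibration(name): a dict with "fx", "fy", "cx", "cy" (pixels), "view" (4x4, takes a point from world to camera coordinates). Camera axes: x right, y up, looking along -z (the intrinsics and any distortion apply to the point x, -y, -z); pixel columns grow to the right and rows downward; lengths in m; the calibration is good to about 2 mm. A picture is of the moment at which its call begins: read the wrist's pose just before it. calibration takes no time and is no camera call; for the wrist camera it gives the pose at the moment of the call.
- order.hand_in(): hands the job in, once; it reports no verdict.
The state is a dict: "t": time; "q": joint angles; "joint_velocities": joint speeds; "joint_torque": joint torques, N m; "tcp_pos": TCP position; "ee_rot": TCP orientation; "force": force on the tool from outside, world axes, zero at the start; "torque": the same for the moment, N m; "finger_gap": finger opening in m.
Only numpy, scipy, OpenCV 4.12 (cv2) and the standard library are available. Lean on these libraries where they do the work, as an engineer would, in place of code of your own. Each camera call takes 0.05 s, during which the arm holds its last target. There are 200 camera calls.

TASK

One of the three sealed coupler cases has its coupler loose inside: pick up the case with the blue lid, then the green, then the yellow, shake each briskly to and fro along its length well clear of the desk, and set the silent ones back upright where they stood. Hold out the one that rattles, level and still, over the middle of the grey mat with at least 10 cm of air beneath it, and finish while still holding it there. Leave the hearing aid, ear mold, otoscope and the test box's switch undisturbed, and let no case tip onto its side on the desk.

Things in the scene. Friction and masses are not known exactly. Their poses are not given: they have to be found in the camera images.
- case_blue_center (a point): Centre (27 mm up) of the sealed white case with the blue lid: 140 mm (its x) by 50 (its y) by 54 tall, 260 to 315 g by chance. Hides a 170 g metal coupler: in two cases an insert holds it at the centre (under 1 mm play); in one, a different one each time, it rolls like a 34 mm ball: brisk 60 mm strokes along x throw it from end to end (49 mm off centre), so the wrist moment about y swings by up to 0.08 N m.
- case_green_center (a point): Centre (27 mm up) of the sealed white case with the green lid: 140 mm (its x) by 50 (its y) by 54 tall, 260 to 315 g by chance. Hides a 170 g metal coupler: in two cases an insert holds it at the centre (under 1 mm play); in one, a different one each time, it rolls like a 34 mm ball: brisk 60 mm strokes along x throw it from end to end (49 mm off centre), so the wrist moment about y swings by up to 0.08 N m.
- case_yellow_center (a point): Centre (27 mm up) of the sealed white case with the yellow lid: 140 mm (its x) by 50 (its y) by 54 tall, 260 to 315 g by chance. Hides a 170 g metal coupler: in two cases an insert holds it at the centre (under 1 mm play); in one, a different one each time, it rolls like a 34 mm ball: brisk 60 mm strokes along x throw it from end to end (49 mm off centre), so the wrist moment about y swings by up to 0.08 N m.
- mat_center (a point): Centre of the top of the round grey felt hand-over mat, 120 mm diameter, 3 mm thick, fixed on the client's side of the desk (beyond the cases, away from the robot).
- aid_center (a point): Beige behind-the-ear hearing aid lying on the desk, about 45 mm long, 12 mm thick; its centre. A bystander.
- mold_center (a point): Grey silicone ear mold on the desk, about 26 mm across, 24 mm tall; its centre. A bystander.
- otoscope_center (a point): Chrome otoscope handle lying on the desk along its own x axis, 140 mm long, 28 mm thick; its centre. A bystander.
- testbox_top (a point): Centre of the top of the squat steel hearing-aid test box, 160 mm (its x) by 200 mm (its y), 79 mm high, fixed on the desk. A bystander.
- rocker (a joint): Black rocker switch on top of the test box: 0 as it stands, 0.3 rad if flipped. To be left alone.
There are look-alikes about, which are no part of the job. Leave any orange look-alike of the part that bears case_green_center alone.

How it is judged:
On the way, in this order (a step that is already met when the one before it is completed fails the run):
1. the blue-lidded case, lifted clear of the desk in the gripper, is moved briskly (height (world z) of case_blue_center above 0.05 m and contact force between the fingers and case_blue above 0.5 N and (linear speed of case_blue above 0.12 m/s or angular speed of case_blue above 1.5 rad/s)).
2. the blue-lidded case, still in the air, comes to a stop or reverses (height (world z) of case_blue_center above 0.05 m and contact force between the fingers and case_blue above 0.5 N and linear speed of case_blue below 0.06 m/s and angular speed of case_blue below 0.7 rad/s).
3. the blue-lidded case, still in the air, is moved briskly again (all of step 1).
4. the green-lidded case, lifted clear of the desk in the gripper, is moved briskly (height (world z) of case_green_center above 0.05 m and contact force between the fingers and case_green above 0.5 N and (linear speed of case_green above 0.12 m/s or angular speed of case_green above 1.5 rad/s)).
5. the green-lidded case, still in the air, comes to a stop or reverses (height (world z) of case_green_center above 0.05 m and contact force between the fingers and case_green above 0.5 N and linear speed of case_green below 0.06 m/s and angular speed of case_green below 0.7 rad/s).
6. the green-lidded case, still in the air, is moved briskly again (all of step 4).
7. the yellow-lidded case, lifted clear of the desk in the gripper, is moved briskly (height (world z) of case_yellow_center above 0.05 m and contact force between the fingers and case_yellow above 0.5 N and (linear speed of case_yellow above 0.12 m/s or angular speed of case_yellow above 1.5 rad/s)).
8. the yellow-lidded case, still in the air, comes to a stop or reverses (height (world z) of case_yellow_center above 0.05 m and contact force between the fingers and case_yellow above 0.5 N and linear speed of case_yellow below 0.06 m/s and angular speed of case_yellow below 0.7 rad/s).
9. the yellow-lidded case, still in the air, is moved briskly again (all of step 7).
At the end, for the whole second after the job is handed in: The case with the loose coupler is in the fingers, upright within 0.25 rad and still (under 0.03 m/s), its centre at z above 0.12 m and within 45 mm horizontally of the mat's centre; the other two stand upright on the desk, untouched and at rest, within 60 mm of where they began (((distance between loose_c0 and case_blue_center below 0.06 m and height (world z) of case_blue_center above 0.12 m and horizontal distance between case_blue_center and mat_center below 0.045 m and angle between case_blue's own z axis and vertical below 0.25 rad and linear speed of case_blue below 0.03 m/s and contact force between the fingers and case_blue above 1 N and height (world z) of case_green_center between 0.022 and 0.031 m and angle between each of case_green, case_yellow's own z axis and vertical below 0.1 rad and distance of each of case_green_center, case_yellow_center from where it was at the start of the episode below 0.06 m and linear speed of each of case_green, case_yellow below 0.02 m/s and contact force between each of the arm, the fingers and case_green below 0.1 N and height (world z) of case_yellow_center between 0.022 and 0.031 m and contact force between each of the arm, the fingers and case_yellow below 0.1 N) or (distance between loose_c0 and case_green_center below 0.06 m and height (world z) of case_green_center above 0.12 m and horizontal distance between case_green_center and mat_center below 0.045 m and angle between case_green's own z axis and vertical below 0.25 rad and linear speed of case_green below 0.03 m/s and contact force between the fingers and case_green above 1 N and height (world z) of case_blue_center between 0.022 and 0.031 m and angle between each of case_blue, case_yellow's own z axis and vertical below 0.1 rad and distance of each of case_blue_center, case_yellow_center from where it was at the start of the episode below 0.06 m and linear speed of each of case_blue, case_yellow below 0.02 m/s and contact force between each of the arm, the fingers and case_blue below 0.1 N and height (world z) of case_yellow_center between 0.022 and 0.031 m and contact force between each of the arm, the fingers and case_yellow below 0.1 N) or (distance between loose_c0 and case_yellow_center below 0.06 m and height (world z) of case_yellow_center above 0.12 m and horizontal distance between case_yellow_center and mat_center below 0.045 m and angle between case_yellow's own z axis and vertical below 0.25 rad and linear speed of case_yellow below 0.03 m/s and contact force between the fingers and case_yellow above 1 N and height (world z) of case_blue_center between 0.022 and 0.031 m and angle between each of case_blue, case_green's own z axis and vertical below 0.1 rad and distance of each of case_blue_center, case_green_center from where it was at the start of the episode below 0.06 m and linear speed of each of case_blue, case_green below 0.02 m/s and contact force between each of the arm, the fingers and case_blue below 0.1 N and height (world z) of case_green_center between 0.022 and 0.031 m and contact force between each of the arm, the fingers and case_green below 0.1 N))); the arm keeps its last pose, push and grip.
It fails at once if the hearing aid is disturbed (moved over 25 mm) (distance of aid_center from where it was at the start of the episode above 0.025 m).
It fails at once if the ear mold is disturbed (moved over 25 mm) (distance of mold_center from where it was at the start of the episode above 0.025 m).
It fails at once if the otoscope is disturbed (moved over 25 mm) (distance of otoscope_center from where it was at the start of the episode above 0.025 m).
It fails at once if the rocker switch is flipped (value of joint rocker above 0.15 rad).
It fails at once if a case lies toppled on the desk ((angle between case_blue's own z axis and vertical above 0.7 rad and height (world z) of case_blue_center below 0.065 m) or (angle between case_green's own z axis and vertical above 0.7 rad and height (world z) of case_green_center below 0.065 m) or (angle between case_yellow's own z axis and vertical above 0.7 rad and height (world z) of case_yellow_center below 0.065 m)).
It also fails if it takes over 72 s, if anything falls off the work surface, if the arm or the gripper's body presses on something with over 40 N, if the wrist force passes 120 N, or if a joint passes its speed limit or range.

## Working session

There is one attempt and no reset: what is moved stays moved. The work goes in short steps, Python scripts to look and compute and a tool call to move; the robot and the scene stay as the last step left them, time stands still between calls to the robot, and variables do not carry over. Pictures are saved under pics/ and viewed, about 8 in all and at most 12, crops included, and the job is handed in when it is done.

Besides the shell and the picture viewer there is one more tool, called after ">>>" as name(argument=value, ...) on one line, values as JSON. servo_tool: Moves the arm, as the interface text tells. Its arguments: {"type":"object","properties":{"commands":{"type":"array"},"grip":{"type":"number"}},"required":["commands"]}

```bash
mkdir -p pics
cat > h.py <<'E'
import numpy as np, cv2
from station import sensors, optics, order, env
def snap(n,f):
    im=optics.capture(n); cv2.imwrite('pics/'+f,im[:,:,::-1]); return im
def ray(n,u,v,z):
    c=optics.calibration(n); V=np.array(c['view']); 
    d=np.array([(u-c['cx'])/c['fx'],-(v-c['cy'])/c['fy'],-1.])
    R=V[:3,:3];o=-R.T@V[:3,3];w=R.T@d
    return o+w*(z-o[2])/w[2]
E
python3 - <<'E'
from h import *
s=sensors.read_state(); print(s)
print(optics.calibration('top'))
print(optics.calibration('scene'))
a=snap('top','top1.png'); snap('scene','scene1.png')
E
```

```text
{'t': 0.0, 'q': array([ 1.20097901,  0.46837579, -0.01159367,  1.60360465,  0.00600546,
        1.07141671, -0.05630921]), 'joint_velocities': array([-3.07056862e-04, -4.34970626e-04,  7.74649173e-04, -1.46679220e-03,
       -2.44869971e-03,  2.31765659e-05,  1.53464161e-03]), 'joint_torque': array([-2.90701782e-04, -5.32389951e+01,  2.17915565e-02, -2.51304460e+01,
        1.14681985e-02,  7.85346172e-03, -2.60703911e-05]), 'tcp_pos': array([ 0.20842108, -0.61509615,  0.23034708]), 'ee_rot': array([-3.09806472e+00, -5.10679866e-01,  6.56446748e-04]), 'force': array([0.04664826, 0.01408808, 0.12919772]), 'torque': array([0.00217503, 0.01623974, 0.04292996]), 'finger_gap': 0.08554138391621303}
{'fx': 427.7156626958209, 'fy': 427.7156626958209, 'cx': 321.7010888417588, 'cy': 194.98909217916912, 'view': array([[ 0.02200546, -0.99975561, -0.00211868,  0.02412015],
       [ 0.98736247,  0.0213999 ,  0.15702676, -0.6338605 ],
       [-0.15694304, -0.00554735,  0.98759208, -1.42595168],
       [ 0.        ,  0.        ,  0.        ,  1.        ]])}
{'fx': 380.20799242449107, 'fy': 380.20799242449107, 'cx': 321.53151736128297, 'cy': 196.77343443973518, 'view': array([[-0.79105784,  0.61170269, -0.0068784 ,  0.47413574],
       [-0.48964108, -0.62638662,  0.60654053,  0.26104414],
       [ 0.36671394,  0.48317658,  0.79502281, -1.31039913],
       [ 0.        ,  0.        ,  0.        ,  1.        ]])}
```

View pics/top1.png

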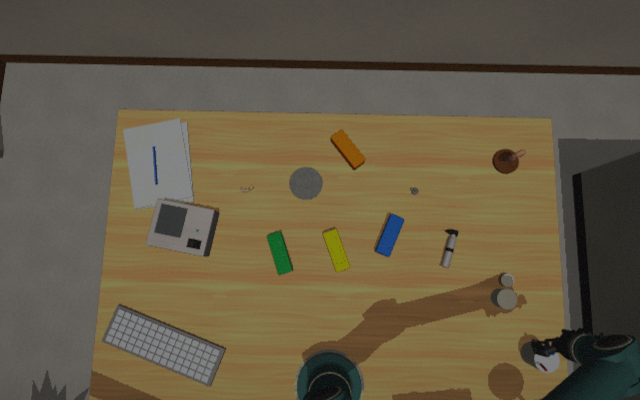

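View pics/scene1.png

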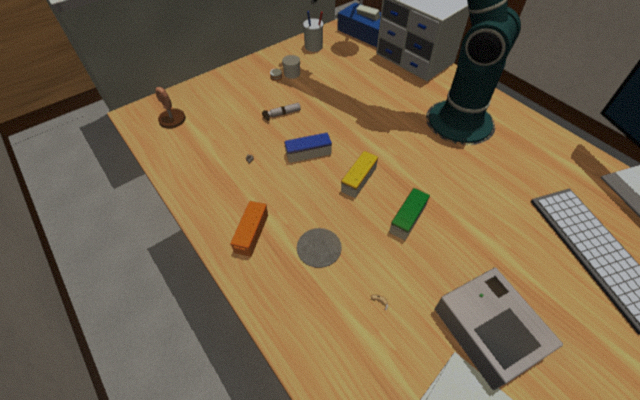

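Candidates in the top view are blue (390,235), green (280,253), yellow (336,250) and the orange look-alike (348,149), which I'll avoid. The mat is at (306,183), aid (247,188), mold (414,190) and otoscope (450,248). Next I segment the lids and check a close crop.

Run:
```python
from h import *
im=cv2.imread('pics/top1.png'); hsv=cv2.cvtColor(im,cv2.COLOR_BGR2HSV)
out=cv2.resize(im[120:290,220:480],None,fx=3,fy=3,interpolation=cv2.INTER_CUBIC)
for n,(lo,hi),(u,v) in [('blue',(105,128),(390,235)),('green',(50,85),(280,253)),('yellow',(24,34),(336,250))]:
    m=cv2.inRange(hsv,(lo,150,60),(hi,255,255)); mm=np.zeros_like(m); mm[v-35:v+35,u-30:u+30]=m[v-35:v+35,u-30:u+30]
    k,l,st,ce=cv2.connectedComponentsWithStats(mm); i=1+np.argmax(st[1:,4])
    ys,xs=np.where(l==i)
    P=np.array([ray('top',a,b,.054)[:2] for a,b in zip(xs,ys)]).astype(np.float32)
    r=cv2.minAreaRect(P*1000); bx=cv2.boxPoints(r)
    w,V=np.linalg.eigh(np.cov(P.T)); d=V[:,1]
    print(n,len(xs),P.mean(0),'rect',r,'yaw',np.degrees(np.arctan2(d[1],d[0])))
for n,u,v,z in [('mat',306,183,.003),('aid',247,188,.006),('mold',414,190,.012),('oto',450,248,.014),('orange',348,149,.05),('boxcorner',217,208,.079),('boxc2',207,256,.079)]: print(n,ray('top',u,v,z))
cv2.imwrite('pics/crop.png',out)
s=sensors.read_state()
from scipy.spatial.transform import Rotation as R
print(R.from_rotvec(s['ee_rot']).as_matrix().round(3), env.grip_point_offset)
```

```text
blue 587 [ 0.50095195 -0.19523706] rect ((501.34576416015625, -195.1354522705078), (49.22197341918945, 137.23379516601562), 67.62354278564453) yaw 157.56888132208883
green 576 [0.4330879 0.176523 ] rect ((433.45635986328125, 176.58409118652344), (136.0749969482422, 47.66388702392578), 19.709739685058594) yaw -160.37719819732737
yellow 623 [ 0.44577816 -0.01464933] rect ((446.7668151855469, -14.557243347167969), (140.55563354492188, 51.29340362548828), 20.30282974243164) yaw -159.30267092023846
mat [0.68288491 0.09535473 0.003     ]
aid [0.65964921 0.30508403 0.006     ]
mold [ 0.66424006 -0.28866539  0.012     ]
oto [ 0.46255913 -0.41050937  0.014     ]
orange [ 0.79864767 -0.05075433  0.05      ]
boxcorner [0.57658751 0.38937833 0.079     ]
boxc2 [0.41596547 0.412805   0.079     ]
[[ 0.947  0.321 -0.001]
 [ 0.321 -0.947  0.001]
 [-0.    -0.002 -1.   ]] 0.0187
```

View pics/crop.png

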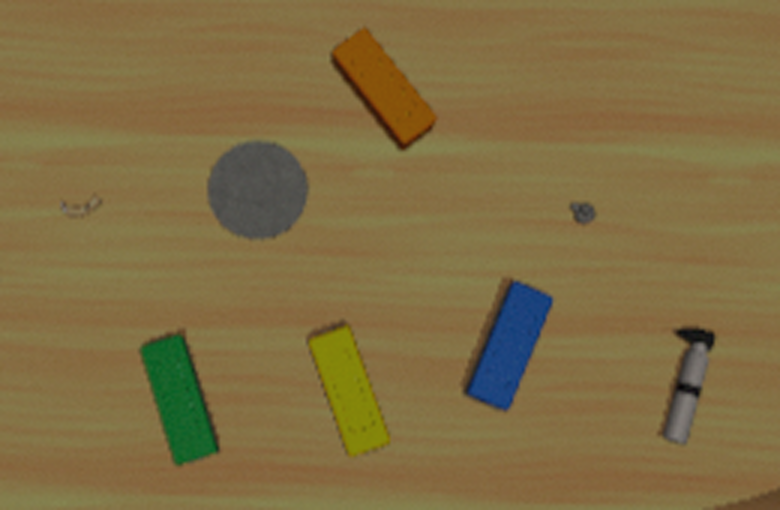

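The crop confirms the choice: blue (510,345), green (180,398) and yellow (350,390), with orange (385,88) left alone. In the world frame the long-axis yaws are blue −22.4°, green +19.6° and yellow +20.7°. The tool's yaw is +18.7°. First move goes above blue.

>>> servo_tool(commands=[{"dx": 0.035, "dy": 0.03, "dz": 0, "roll": -1}, {"dx": 0.07, "dy": 0.07, "dz": 0, "roll": -2}, {"dx": 0.105, "dy": 0.11, "dz": 0, "roll": -3}, {"dx": 0.14, "dy": 0.15, "dz": 0, "roll": -4}, {"dx": 0.17, "dy": 0.19, "dz": 0, "roll": -5}, {"dx": 0.2, "dy": 0.23, "dz": 0, "roll": -6}, {"dx": 0.23, "dy": 0.27, "dz": 0, "roll": -6.85}, {"dx": 0.25, "dy": 0.31, "dz": 0, "roll": -6.85}], grip=0.085)

```text
t: 0.9
tcp_pos: [0.458, -0.3074, 0.2311]
ee_rot: [3.081, -0.612, 0.0]
force: [1.2, -0.1, -0.6]
finger_gap: 0.0846
```

>>> servo_tool(commands=[{"dx": 0.015, "dy": 0.04, "dz": -0.02}, {"dx": 0.03, "dy": 0.08, "dz": -0.04}, {"dx": 0.042, "dy": 0.11, "dz": -0.06}, {"dx": 0.042, "dy": 0.11, "dz": -0.08}, {"dx": 0.042, "dy": 0.11, "dz": -0.1}, {"dx": 0.042, "dy": 0.11, "dz": -0.1}, {"dx": 0.042, "dy": 0.11, "dz": -0.1}, {"dx": 0.042, "dy": 0.11, "dz": -0.1}])

```text
schema error: expected keys dx, dy, dz, roll
```

```bash
cat > st.py <<'E'
from h import *
from scipy.spatial.transform import Rotation as R
s=sensors.read_state(); M=R.from_rotvec(s['ee_rot']).as_matrix()
y=np.arctan2(M[1,0],M[0,0]); ax=np.array([-np.sin(y),np.cos(y),0])
print('t',round(s['t'],2),'tcp',s['tcp_pos'].round(4),'yaw',np.degrees(y).round(2),'tilt',np.degrees(np.arccos(-M[2,2])).round(2),'F',s['force'].round(2),'T',s['torque'].round(3),'Tcy',(s['torque']@ax).round(4),'gap',round(s['finger_gap'],4))
E
python3 st.py; python3 -c "
from h import *
snap('wrist','w1.png')"
```

```text
t 0.9 tcp [ 0.458  -0.3074  0.2311] yaw -22.48 tilt 0.01 F [ 1.16 -0.07 -0.64] T [-0.01  -0.082 -0.015] Tcy -0.0797 gap 0.0846
```

View pics/w1.png

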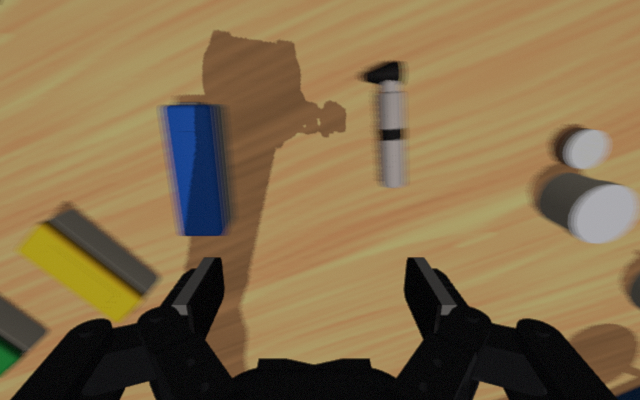

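The wrist view shows the blue case at (195,170), well aligned with the jaws. The second call was refused because every row needs all four keys, so I resend it.

>>> servo_tool(commands=[{"dx": 0.015, "dy": 0.04, "dz": -0.02, "roll": 0}, {"dx": 0.03, "dy": 0.08, "dz": -0.04, "roll": 0}, {"dx": 0.042, "dy": 0.11, "dz": -0.06, "roll": 0}, {"dx": 0.042, "dy": 0.11, "dz": -0.08, "roll": 0}, {"dx": 0.042, "dy": 0.11, "dz": -0.1, "roll": 0}, {"dx": 0.042, "dy": 0.11, "dz": -0.1, "roll": 0}, {"dx": 0.042, "dy": 0.11, "dz": -0.1, "roll": 0}, {"dx": 0.042, "dy": 0.11, "dz": -0.1, "roll": 0}])

```text
t: 1.75
tcp_pos: [0.4993, -0.1998, 0.1323]
ee_rot: [3.081, -0.611, 0.002]
force: [-0.1, -1.2, -0.0]
finger_gap: 0.0851
```

```bash
python3 st.py; python3 -c "
from h import *
im=snap('wrist','w2.png')"
```

```text
t 1.75 tcp [ 0.4993 -0.1998  0.1323] yaw -22.42 tilt 0.09 F [-0.09 -1.24 -0.01] T [ 0.009 -0.025  0.014] Tcy -0.0198 gap 0.0851
```

View pics/w2.png

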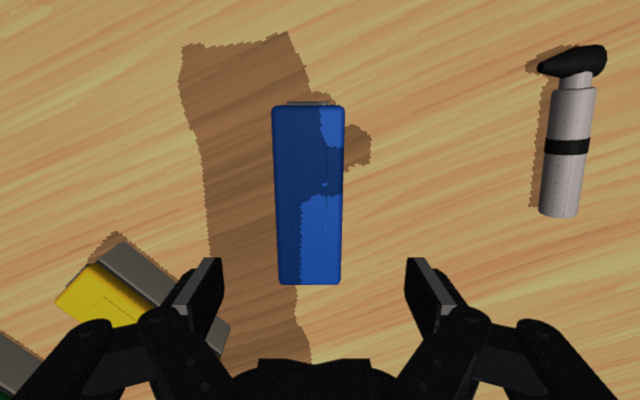

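The blue case sits between the jaws, its lid spanning (272,106) to (341,284). I cross-check its centre using the wrist calibration.

```bash
python3 - <<'E'
from h import *
c=[ray('wrist',u,v,.054) for u,v in [(272,106),(344,106),(341,284),(279,284)]]
print(np.array(c).round(4), np.mean(c,0)); a=(c[0]+c[1]-c[2]-c[3])/2; print(np.degrees(np.arctan2(a[1],a[0])),np.linalg.norm(a))
E
python3 st.py
```

```text
[[ 0.577  -0.1998  0.054 ]
 [ 0.5587 -0.2443  0.054 ]
 [ 0.4309 -0.1935  0.054 ]
 [ 0.4499 -0.1474  0.054 ]] [ 0.50412563 -0.1962572   0.054     ]
-22.057903554706563 0.13749432759631525
t 1.8 tcp [ 0.4993 -0.1998  0.1324] yaw -22.41 tilt 0.11 F [-0.16 -0.17 -0.09] T [ 0.009  0.03  -0.038] Tcy 0.0315 gap 0.0848
```

>>> servo_tool(commands=[{"dx": 0.003, "dy": 0.004, "dz": -0.03, "roll": 0}, {"dx": 0.003, "dy": 0.004, "dz": -0.06, "roll": 0}, {"dx": 0.003, "dy": 0.004, "dz": -0.08, "roll": 0}, {"dx": 0.003, "dy": 0.004, "dz": -0.1, "roll": 0}, {"dx": 0.003, "dy": 0.004, "dz": -0.11, "roll": 0}, {"dx": 0.003, "dy": 0.004, "dz": -0.117, "roll": 0}, {"dx": 0.003, "dy": 0.004, "dz": -0.117, "roll": 0}, {"dx": 0.003, "dy": 0.004, "dz": -0.117, "roll": 0}])

```text
t: 2.6
tcp_pos: [0.5023, -0.1954, 0.0151]
ee_rot: [3.082, -0.61, 0.002]
force: [-0.2, -0.1, 0.6]
finger_gap: 0.085
```

>>> servo_tool(commands=[{"dx": 0, "dy": 0, "dz": 0, "roll": 0}, {"dx": 0, "dy": 0, "dz": 0, "roll": 0}, {"dx": 0, "dy": 0, "dz": 0, "roll": 0}, {"dx": 0, "dy": 0, "dz": 0, "roll": 0}, {"dx": 0, "dy": 0, "dz": 0, "roll": 0}, {"dx": 0, "dy": 0, "dz": 0, "roll": 0}, {"dx": 0, "dy": 0, "dz": 0, "roll": 0}], grip=0.03)

```text
t: 3.3
tcp_pos: [0.5022, -0.1955, 0.0151]
ee_rot: [3.081, -0.61, 0.002]
force: [-1.7, -0.7, 5.8]
finger_gap: 0.0495
```

```bash
python3 st.py
```

```text
t 3.3 tcp [ 0.5022 -0.1955  0.0151] yaw -22.38 tilt 0.07 F [-1.66 -0.75  5.82] T [0.003 0.246 0.03 ] Tcy 0.2289 gap 0.0495
```

>>> servo_tool(commands=[{"dx": 0, "dy": 0, "dz": 0.01, "roll": 0}, {"dx": 0, "dy": 0, "dz": 0.03, "roll": 0}, {"dx": 0, "dy": 0, "dz": 0.06, "roll": 0}, {"dx": 0, "dy": 0, "dz": 0.09, "roll": 0}, {"dx": 0, "dy": 0, "dz": 0.12, "roll": 0}, {"dx": 0, "dy": 0, "dz": 0.14, "roll": 0}, {"dx": 0, "dy": 0, "dz": 0.15, "roll": 0}, {"dx": 0, "dy": 0, "dz": 0.15, "roll": 0}])

```text
t: 4.1
tcp_pos: [0.5021, -0.1953, 0.1655]
ee_rot: [3.082, -0.61, 0.003]
force: [0.0, 0.1, -2.9]
finger_gap: 0.0496
```

>>> servo_tool(commands=[{"dx": 0, "dy": 0, "dz": 0, "roll": 0}, {"dx": 0, "dy": 0, "dz": 0, "roll": 0}, {"dx": 0, "dy": 0, "dz": 0, "roll": 0}, {"dx": 0, "dy": 0, "dz": 0, "roll": 0}])

```text
t: 4.5
tcp_pos: [0.5013, -0.195, 0.1634]
ee_rot: [-3.082, 0.61, 0.003]
force: [-1.1, -0.3, -2.4]
finger_gap: 0.0494
```

```bash
python3 st.py
```

```text
t 4.5 tcp [ 0.5013 -0.195   0.1634] yaw -22.38 tilt 0.09 F [-1.11 -0.32 -2.43] T [0.034 0.008 0.012] Tcy 0.0205 gap 0.0494
```

```bash
cat > avg.py <<'E'
from h import *
from scipy.spatial.transform import Rotation as R
L=[];F=[]
for i in range(8):
    optics.capture('wrist'); s=sensors.read_state(); M=R.from_rotvec(s['ee_rot']).as_matrix()
    y=np.arctan2(M[1,0],M[0,0]); L.append(s['torque']@[-np.sin(y),np.cos(y),0]);F.append(s['force'][2])
print('t',round(s['t'],2),s['tcp_pos'].round(4),'gap',round(s['finger_gap'],4),'Fz',np.mean(F).round(2),'Tcy',np.round(L,3),'mean',np.mean(L).round(4))
E
python3 avg.py
```

```text
t 4.9 [ 0.5017 -0.1952  0.1643] gap 0.0494 Fz -2.99 Tcy [ 0.003 -0.     0.048 -0.01  -0.016 -0.01  -0.024 -0.045] mean -0.0069
```

>>> servo_tool(commands=[{"dx": 0.046, "dy": -0.019, "dz": 0, "roll": 0}, {"dx": 0.055, "dy": -0.023, "dz": 0, "roll": 0}, {"dx": 0.055, "dy": -0.023, "dz": 0, "roll": 0}, {"dx": 0.055, "dy": -0.023, "dz": 0, "roll": 0}, {"dx": 0.055, "dy": -0.023, "dz": 0, "roll": 0}])

```text
t: 5.4
tcp_pos: [0.5558, -0.2178, 0.1642]
ee_rot: [-3.082, 0.609, 0.002]
force: [0.2, 0.6, -3.0]
finger_gap: 0.0497
```

```bash
python3 avg.py
```

```text
t 5.8 [ 0.5566 -0.2181  0.1644] gap 0.0492 Fz -2.95 Tcy [ 0.024  0.034  0.022  0.038  0.028 -0.011 -0.014  0.02 ] mean 0.0177
```

>>> servo_tool(commands=[{"dx": -0.046, "dy": 0.019, "dz": 0, "roll": 0}, {"dx": -0.055, "dy": 0.023, "dz": 0, "roll": 0}, {"dx": -0.055, "dy": 0.023, "dz": 0, "roll": 0}, {"dx": -0.055, "dy": 0.023, "dz": 0, "roll": 0}, {"dx": -0.055, "dy": 0.023, "dz": 0, "roll": 0}])

```text
t: 6.3
tcp_pos: [0.503, -0.1957, 0.1648]
ee_rot: [3.082, -0.61, 0.003]
force: [-0.1, 0.3, -2.8]
finger_gap: 0.0493
```

```bash
python3 avg.py
```

```text
t 6.7 [ 0.5018 -0.1952  0.1642] gap 0.0496 Fz -2.74 Tcy [ 0.025  0.052 -0.021  0.015  0.006 -0.017 -0.     0.06 ] mean 0.015
```

>>> servo_tool(commands=[{"dx": 0.046, "dy": -0.019, "dz": 0, "roll": 0}, {"dx": 0.055, "dy": -0.023, "dz": 0, "roll": 0}, {"dx": 0.009, "dy": -0.004, "dz": 0, "roll": 0}, {"dx": 0, "dy": 0, "dz": 0, "roll": 0}, {"dx": 0.046, "dy": -0.019, "dz": 0, "roll": 0}, {"dx": 0.055, "dy": -0.023, "dz": 0, "roll": 0}, {"dx": 0.055, "dy": -0.023, "dz": 0, "roll": 0}])

```text
t: 7.4
tcp_pos: [0.5581, -0.2188, 0.1643]
ee_rot: [3.082, -0.61, 0.002]
force: [0.4, 0.6, -2.9]
finger_gap: 0.0495
```

```bash
python3 avg.py
```

```text
t 7.8 [ 0.5564 -0.218   0.1645] gap 0.0493 Fz -2.69 Tcy [ 0.026  0.044  0.058 -0.001  0.003  0.018  0.014  0.035] mean 0.0245
```

>>> servo_tool(commands=[{"dx": -0.046, "dy": 0.019, "dz": 0, "roll": 0}, {"dx": -0.055, "dy": 0.023, "dz": 0, "roll": 0}, {"dx": -0.055, "dy": 0.023, "dz": 0, "roll": 0}])

```text
t: 8.1
tcp_pos: [0.4998, -0.1944, 0.1644]
ee_rot: [-3.082, 0.609, 0.002]
force: [-0.2, -0.9, -2.5]
finger_gap: 0.0495
```

```bash
python3 avg.py
```

```text
t 8.5 [ 0.5022 -0.1953  0.1642] gap 0.0496 Fz -2.56 Tcy [-0.048 -0.033  0.014 -0.028  0.033 -0.022 -0.037 -0.037] mean -0.0195
```

>>> servo_tool(commands=[{"dx": 0.046, "dy": -0.019, "dz": 0, "roll": 0}, {"dx": 0.055, "dy": -0.023, "dz": 0, "roll": 0}, {"dx": 0.055, "dy": -0.023, "dz": 0, "roll": 0}, {"dx": 0.055, "dy": -0.023, "dz": 0, "roll": 0}])

```text
t: 8.9
tcp_pos: [0.5562, -0.218, 0.1637]
ee_rot: [-3.082, 0.61, 0.002]
force: [-0.4, 0.2, -2.3]
finger_gap: 0.0494
```

```bash
python3 avg.py
```

```text
t 9.3 [ 0.5565 -0.2181  0.1645] gap 0.0496 Fz -2.72 Tcy [ 0.038  0.013  0.027 -0.04   0.018  0.039 -0.037 -0.026] mean 0.004
```

>>> servo_tool(commands=[{"dx": -0.046, "dy": 0.019, "dz": 0, "roll": 0}, {"dx": -0.055, "dy": 0.023, "dz": 0, "roll": 0}, {"dx": -0.055, "dy": 0.023, "dz": 0, "roll": 0}, {"dx": -0.055, "dy": 0.023, "dz": 0, "roll": 0}])

```text
t: 9.7
tcp_pos: [0.5027, -0.1955, 0.1651]
ee_rot: [3.082, -0.61, 0.003]
force: [-0.0, -0.6, -2.3]
finger_gap: 0.0494
```

```bash
python3 avg.py
```

```text
t 10.1 [ 0.5019 -0.1953  0.1642] gap 0.0492 Fz -2.67 Tcy [-0.012  0.004 -0.041  0.002 -0.011  0.056  0.019  0.003] mean 0.0025
```

Blue's moment means are 0.018/0.015, 0.025/−0.020 and 0.004/0.003 N·m, with no consistent swing, so it's probably silent. I set it back.

>>> servo_tool(commands=[{"dx": 0, "dy": 0, "dz": -0.03, "roll": 0}, {"dx": 0, "dy": 0, "dz": -0.065, "roll": 0}, {"dx": 0, "dy": 0, "dz": -0.1, "roll": 0}, {"dx": 0, "dy": 0, "dz": -0.125, "roll": 0}, {"dx": 0, "dy": 0, "dz": -0.14, "roll": 0}, {"dx": 0, "dy": 0, "dz": -0.149, "roll": 0}, {"dx": 0, "dy": 0, "dz": -0.149, "roll": 0}, {"dx": 0, "dy": 0, "dz": -0.149, "roll": 0}])

```text
t: 10.9
tcp_pos: [0.5027, -0.1955, 0.0161]
ee_rot: [3.082, -0.61, 0.003]
force: [0.5, 1.1, -1.9]
finger_gap: 0.0494
```

>>> servo_tool(commands=[{"dx": 0, "dy": 0, "dz": 0, "roll": 0}, {"dx": 0, "dy": 0, "dz": 0, "roll": 0}, {"dx": 0, "dy": 0, "dz": 0, "roll": 0}, {"dx": 0, "dy": 0, "dz": 0, "roll": 0}, {"dx": 0, "dy": 0, "dz": 0, "roll": 0}, {"dx": 0, "dy": 0, "dz": 0, "roll": 0}], grip=0.085)

```text
t: 11.5
tcp_pos: [0.5017, -0.1952, 0.0153]
ee_rot: [3.082, -0.61, 0.0]
force: [0.7, -0.3, 0.1]
finger_gap: 0.0852
```

>>> servo_tool(commands=[{"dx": 0, "dy": 0, "dz": 0.03, "roll": 0}, {"dx": 0, "dy": 0, "dz": 0.07, "roll": 0}, {"dx": 0, "dy": 0, "dz": 0.11, "roll": 0}, {"dx": 0, "dy": 0.04, "dz": 0.12, "roll": 1}, {"dx": -0.01, "dy": 0.085, "dz": 0.12, "roll": 2}, {"dx": -0.02, "dy": 0.13, "dz": 0.12, "roll": 3}, {"dx": -0.03, "dy": 0.175, "dz": 0.12, "roll": 4}, {"dx": -0.04, "dy": 0.22, "dz": 0.12, "roll": 5}])

```text
t: 12.3
tcp_pos: [0.4611, 0.0264, 0.1356]
ee_rot: [3.134, 0.215, 0.001]
force: [0.4, -0.6, 0.1]
finger_gap: 0.0852
```

>>> servo_tool(commands=[{"dx": -0.01, "dy": 0.045, "dz": 0, "roll": 1}, {"dx": -0.02, "dy": 0.09, "dz": 0, "roll": 2}, {"dx": -0.028, "dy": 0.13, "dz": 0, "roll": 2}, {"dx": -0.028, "dy": 0.152, "dz": 0, "roll": 2}, {"dx": -0.028, "dy": 0.152, "dz": 0, "roll": 2}, {"dx": -0.028, "dy": 0.152, "dz": 0, "roll": 2}, {"dx": -0.028, "dy": 0.152, "dz": 0, "roll": 2}])

```text
t: 13.0
tcp_pos: [0.4338, 0.1754, 0.1351]
ee_rot: [3.095, 0.532, -0.001]
force: [0.5, -0.8, 0.0]
finger_gap: 0.085
```

```bash
python3 st.py; python3 -c "
from h import *
im=snap('wrist','w3.png')"
```

```text
t 13.0 tcp [0.4338 0.1754 0.1351] yaw 19.51 tilt 0.06 F [ 0.46 -0.8   0.02] T [ 0.007  0.029 -0.006] Tcy 0.0254 gap 0.085
```

View pics/w3.png

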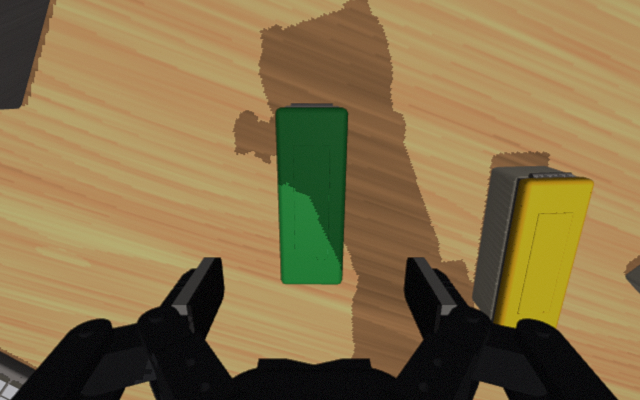

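Green is between the jaws, with lid corners near (275,107), (348,107), (341,284) and (281,284).

```bash
python3 - <<'E'
from h import *
c=[ray('wrist',u,v,.054) for u,v in [(275,107),(348,107),(341,284),(281,284)]]
print(np.mean(c,0)); a=(c[0]+c[1]-c[2]-c[3])/2; print(np.degrees(np.arctan2(a[1],a[0])),np.linalg.norm(a))
E
python3 st.py
```

```text
[0.43546631 0.17951953 0.054     ]
19.202263116106934 0.13855395253834385
t 13.05 tcp [0.4339 0.1753 0.1352] yaw 19.49 tilt 0.05 F [-0.64  1.02 -0.09] T [0.006 0.026 0.057] Tcy 0.0228 gap 0.0853
```

>>> servo_tool(commands=[{"dx": 0.001, "dy": 0.003, "dz": -0.03, "roll": 0}, {"dx": 0.001, "dy": 0.003, "dz": -0.06, "roll": 0}, {"dx": 0.001, "dy": 0.003, "dz": -0.085, "roll": 0}, {"dx": 0.001, "dy": 0.003, "dz": -0.105, "roll": 0}, {"dx": 0.001, "dy": 0.003, "dz": -0.115, "roll": 0}, {"dx": 0.001, "dy": 0.003, "dz": -0.12, "roll": 0}, {"dx": 0.001, "dy": 0.003, "dz": -0.12, "roll": 0}, {"dx": 0.001, "dy": 0.003, "dz": -0.12, "roll": 0}])

```text
t: 13.85
tcp_pos: [0.4354, 0.1799, 0.016]
ee_rot: [-3.096, -0.535, -0.002]
force: [-0.1, -1.0, -0.5]
finger_gap: 0.0848
```

>>> servo_tool(commands=[{"dx": 0, "dy": 0, "dz": 0, "roll": 0}, {"dx": 0, "dy": 0, "dz": 0, "roll": 0}, {"dx": 0, "dy": 0, "dz": 0, "roll": 0}, {"dx": 0, "dy": 0, "dz": 0, "roll": 0}, {"dx": 0, "dy": 0, "dz": 0, "roll": 0}, {"dx": 0, "dy": 0, "dz": 0, "roll": 0}, {"dx": 0, "dy": 0, "dz": 0, "roll": 0}], grip=0.03)

```text
t: 14.55
tcp_pos: [0.4353, 0.1798, 0.0161]
ee_rot: [3.095, 0.535, 0.002]
force: [0.1, -1.7, 6.5]
finger_gap: 0.0493
```

>>> servo_tool(commands=[{"dx": 0, "dy": 0, "dz": 0.01, "roll": 0}, {"dx": 0, "dy": 0, "dz": 0.03, "roll": 0}, {"dx": 0, "dy": 0, "dz": 0.06, "roll": 0}, {"dx": 0, "dy": 0, "dz": 0.09, "roll": 0}, {"dx": 0, "dy": 0, "dz": 0.12, "roll": 0}, {"dx": 0, "dy": 0, "dz": 0.14, "roll": 0}, {"dx": 0, "dy": 0, "dz": 0.15, "roll": 0}, {"dx": 0, "dy": 0, "dz": 0.15, "roll": 0}])

```text
t: 15.35
tcp_pos: [0.4352, 0.18, 0.1665]
ee_rot: [-3.096, -0.535, -0.004]
force: [0.4, -0.1, -2.8]
finger_gap: 0.0492
```

>>> servo_tool(commands=[{"dx": 0.047, "dy": 0.017, "dz": 0, "roll": 0}, {"dx": 0.057, "dy": 0.02, "dz": 0, "roll": 0}, {"dx": 0.057, "dy": 0.02, "dz": 0, "roll": 0}, {"dx": 0.057, "dy": 0.02, "dz": 0, "roll": 0}, {"dx": 0.057, "dy": 0.02, "dz": 0, "roll": 0}])

```text
t: 15.85
tcp_pos: [0.4904, 0.1995, 0.1644]
ee_rot: [3.095, 0.536, -0.004]
force: [0.5, -0.3, -2.9]
finger_gap: 0.0492
```

```bash
python3 avg.py
```

```text
t 16.25 [0.4917 0.1998 0.1655] gap 0.0491 Fz -2.93 Tcy [-0.121 -0.067 -0.088 -0.041 -0.062 -0.092 -0.073 -0.147] mean -0.0863
```

>>> servo_tool(commands=[{"dx": -0.047, "dy": -0.017, "dz": 0, "roll": 0}, {"dx": -0.057, "dy": -0.02, "dz": 0, "roll": 0}, {"dx": -0.057, "dy": -0.02, "dz": 0, "roll": 0}, {"dx": -0.057, "dy": -0.02, "dz": 0, "roll": 0}, {"dx": -0.057, "dy": -0.02, "dz": 0, "roll": 0}])

```text
t: 16.75
tcp_pos: [0.4359, 0.1803, 0.1657]
ee_rot: [-3.095, -0.535, -0.002]
force: [0.6, 0.0, -2.1]
finger_gap: 0.0493
```

```bash
python3 avg.py
```

```text
t 17.15 [0.4348 0.1799 0.1652] gap 0.0495 Fz -2.96 Tcy [-0.092 -0.114 -0.047 -0.078 -0.107 -0.045 -0.035 -0.006] mean -0.0655
```

>>> servo_tool(commands=[{"dx": 0.047, "dy": 0.017, "dz": 0, "roll": 0}, {"dx": 0.057, "dy": 0.02, "dz": 0, "roll": 0}, {"dx": 0.01, "dy": 0.003, "dz": 0, "roll": 0}, {"dx": 0, "dy": 0, "dz": 0, "roll": 0}, {"dx": 0.047, "dy": 0.017, "dz": 0, "roll": 0}, {"dx": 0.057, "dy": 0.02, "dz": 0, "roll": 0}, {"dx": 0.057, "dy": 0.02, "dz": 0, "roll": 0}, {"dx": 0.057, "dy": 0.02, "dz": 0, "roll": 0}])

```text
t: 17.95
tcp_pos: [0.4911, 0.1997, 0.165]
ee_rot: [3.095, 0.535, -0.002]
force: [-0.7, 0.3, -2.2]
finger_gap: 0.0496
```

```bash
python3 avg.py
```

```text
t 18.35 [0.4916 0.1998 0.1655] gap 0.0497 Fz -2.78 Tcy [-0.053 -0.073 -0.114 -0.114  0.453 -0.089 -0.099 -0.105] mean -0.0242
```

>>> servo_tool(commands=[{"dx": -0.047, "dy": -0.017, "dz": 0, "roll": 0}, {"dx": -0.057, "dy": -0.02, "dz": 0, "roll": 0}, {"dx": -0.057, "dy": -0.02, "dz": 0, "roll": 0}, {"dx": -0.057, "dy": -0.02, "dz": 0, "roll": 0}])

```text
t: 18.75
tcp_pos: [0.4356, 0.1801, 0.1659]
ee_rot: [-3.095, -0.535, -0.003]
force: [0.0, 0.4, -2.7]
finger_gap: 0.0494
```

```bash
python3 avg.py
```

```text
t 19.15 [0.4349 0.1799 0.1652] gap 0.0493 Fz -2.71 Tcy [-0.097 -0.111 -0.052 -0.109 -0.144 -0.087 -0.102 -0.117] mean -0.1025
```

Green shows a steady moment of about −0.09 N·m, which would match a coupler resting at the near end, but it isn't swinging. I try asymmetric strokes, with a slow start and sharp stop, and read straight afterwards.

>>> servo_tool(commands=[{"dx": 0.005, "dy": 0.002, "dz": 0, "roll": 0}, {"dx": 0.018, "dy": 0.006, "dz": 0, "roll": 0}, {"dx": 0.04, "dy": 0.014, "dz": 0, "roll": 0}, {"dx": 0.068, "dy": 0.024, "dz": 0, "roll": 0}, {"dx": 0.113, "dy": 0.04, "dz": 0, "roll": 0}, {"dx": 0.113, "dy": 0.04, "dz": 0, "roll": 0}])

```text
t: 19.75
tcp_pos: [0.5539, 0.2216, 0.1648]
ee_rot: [-3.094, -0.532, -0.007]
force: [-1.3, -0.5, -2.7]
finger_gap: 0.0493
```

```bash
python3 avg.py
```

```text
t 20.15 [0.5473 0.2196 0.1656] gap 0.0494 Fz -2.4 Tcy [-0.002  0.002  0.038 -0.015  0.068  0.069  0.077  0.243] mean 0.0599
```

>>> servo_tool(commands=[{"dx": -0.047, "dy": -0.017, "dz": 0, "roll": 0}, {"dx": -0.08, "dy": -0.028, "dz": 0, "roll": 0}, {"dx": -0.1, "dy": -0.035, "dz": 0, "roll": 0}, {"dx": -0.109, "dy": -0.039, "dz": 0, "roll": 0}, {"dx": -0.113, "dy": -0.04, "dz": 0, "roll": 0}])

```text
t: 20.65
tcp_pos: [0.4346, 0.1795, 0.1659]
ee_rot: [3.095, 0.535, 0.002]
force: [0.2, -0.2, -2.9]
finger_gap: 0.0496
```

```bash
python3 avg.py
```

```text
t 21.05 [0.4353 0.1801 0.1652] gap 0.0491 Fz -2.95 Tcy [ 0.024 -0.008 -0.038 -0.079 -0.084 -0.085 -0.086 -0.042] mean -0.0498
```

The moment now rolls from about −0.09 to +0.07 and back, so green is the rattler. I set it back and shake yellow as ordered.

>>> servo_tool(commands=[{"dx": 0, "dy": 0, "dz": -0.03, "roll": 0}, {"dx": 0, "dy": 0, "dz": -0.065, "roll": 0}, {"dx": 0, "dy": 0, "dz": -0.1, "roll": 0}, {"dx": 0, "dy": 0, "dz": -0.125, "roll": 0}, {"dx": 0, "dy": 0, "dz": -0.14, "roll": 0}, {"dx": 0, "dy": 0, "dz": -0.149, "roll": 0}, {"dx": 0, "dy": 0, "dz": -0.149, "roll": 0}, {"dx": 0, "dy": 0, "dz": -0.149, "roll": 0}])

```text
t: 21.85
tcp_pos: [0.4353, 0.1803, 0.0165]
ee_rot: [-3.095, -0.535, -0.001]
force: [-0.1, 0.3, -3.7]
finger_gap: 0.0492
```

>>> servo_tool(commands=[{"dx": 0, "dy": 0, "dz": 0, "roll": 0}, {"dx": 0, "dy": 0, "dz": 0, "roll": 0}, {"dx": 0, "dy": 0, "dz": 0, "roll": 0}, {"dx": 0, "dy": 0, "dz": 0, "roll": 0}, {"dx": 0, "dy": 0, "dz": 0, "roll": 0}, {"dx": 0, "dy": 0, "dz": 0, "roll": 0}], grip=0.085)

```text
t: 22.45
tcp_pos: [0.4347, 0.1798, 0.0163]
ee_rot: [3.096, 0.535, 0.0]
force: [0.6, 0.3, -0.0]
finger_gap: 0.0852
```

>>> servo_tool(commands=[{"dx": 0, "dy": 0, "dz": 0.03, "roll": 0}, {"dx": 0, "dy": 0, "dz": 0.07, "roll": 0}, {"dx": 0, "dy": 0, "dz": 0.11, "roll": 0}, {"dx": 0.003, "dy": -0.04, "dz": 0.12, "roll": 0}, {"dx": 0.006, "dy": -0.085, "dz": 0.12, "roll": 0}, {"dx": 0.01, "dy": -0.13, "dz": 0.12, "roll": 0.17}, {"dx": 0.013, "dy": -0.17, "dz": 0.12, "roll": 0.17}, {"dx": 0.013, "dy": -0.193, "dz": 0.12, "roll": 0.17}])

```text
t: 23.25
tcp_pos: [0.4477, -0.0167, 0.1364]
ee_rot: [3.091, 0.556, 0.0]
force: [0.5, -0.0, 0.5]
finger_gap: 0.085
```

>>> servo_tool(commands=[{"dx": 0, "dy": 0, "dz": 0, "roll": 0}, {"dx": 0, "dy": 0, "dz": 0, "roll": 0}, {"dx": 0, "dy": 0, "dz": 0, "roll": 0}])

```text
t: 23.55
tcp_pos: [0.4477, -0.0118, 0.1363]
ee_rot: [-3.09, -0.566, -0.0]
force: [0.7, 0.1, -0.2]
finger_gap: 0.085
```

```bash
python3 st.py; python3 -c "
from h import *
im=snap('wrist','w4.png')"
```

```text
t 23.55 tcp [ 0.4477 -0.0118  0.1363] yaw 20.75 tilt 0.03 F [ 0.74  0.11 -0.16] T [ 0.035 -0.033 -0.015] Tcy -0.0432 gap 0.085
```

View pics/w4.png

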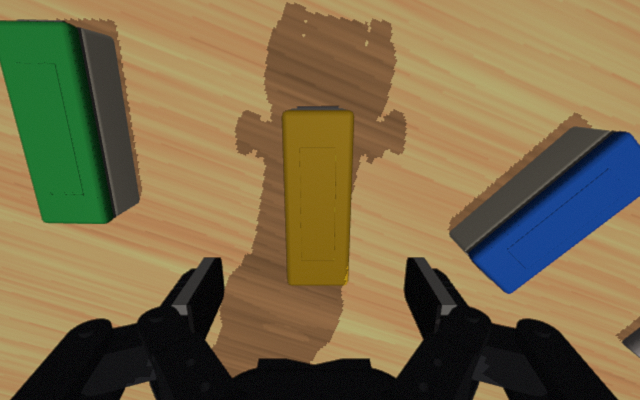

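Yellow is centred at (318,197), and green and blue both stand upright where they were. I grasp yellow and shake it with the same strokes that made green swing.

>>> servo_tool(commands=[{"dx": 0, "dy": 0, "dz": -0.03, "roll": 0}, {"dx": 0, "dy": 0, "dz": -0.06, "roll": 0}, {"dx": 0, "dy": 0, "dz": -0.085, "roll": 0}, {"dx": 0, "dy": 0, "dz": -0.105, "roll": 0}, {"dx": 0, "dy": 0, "dz": -0.115, "roll": 0}, {"dx": 0, "dy": 0, "dz": -0.121, "roll": 0}, {"dx": 0, "dy": 0, "dz": -0.121, "roll": 0}, {"dx": 0, "dy": 0, "dz": -0.121, "roll": 0}])

```text
t: 24.4
tcp_pos: [0.4483, -0.0129, 0.0159]
ee_rot: [3.09, 0.563, 0.002]
force: [-0.1, 0.7, 0.0]
finger_gap: 0.085
```

>>> servo_tool(commands=[{"dx": 0, "dy": 0, "dz": 0, "roll": 0}, {"dx": 0, "dy": 0, "dz": 0, "roll": 0}, {"dx": 0, "dy": 0, "dz": 0, "roll": 0}, {"dx": 0, "dy": 0, "dz": 0, "roll": 0}, {"dx": 0, "dy": 0, "dz": 0, "roll": 0}, {"dx": 0, "dy": 0, "dz": 0, "roll": 0}, {"dx": 0, "dy": 0, "dz": 0, "roll": 0}], grip=0.03)

```text
t: 25.1
tcp_pos: [0.4483, -0.0135, 0.0161]
ee_rot: [3.09, 0.562, 0.002]
force: [-0.5, -0.6, 5.6]
finger_gap: 0.0494
```

>>> servo_tool(commands=[{"dx": 0, "dy": 0, "dz": 0.01, "roll": 0}, {"dx": 0, "dy": 0, "dz": 0.03, "roll": 0}, {"dx": 0, "dy": 0, "dz": 0.06, "roll": 0}, {"dx": 0, "dy": 0, "dz": 0.09, "roll": 0}, {"dx": 0, "dy": 0, "dz": 0.12, "roll": 0}, {"dx": 0, "dy": 0, "dz": 0.14, "roll": 0}, {"dx": 0, "dy": 0, "dz": 0.15, "roll": 0}, {"dx": 0, "dy": 0, "dz": 0.15, "roll": 0}])

```text
t: 25.9
tcp_pos: [0.4482, -0.0133, 0.1665]
ee_rot: [3.09, 0.562, 0.004]
force: [0.1, 0.1, -3.2]
finger_gap: 0.0493
```

>>> servo_tool(commands=[{"dx": 0.047, "dy": 0.017, "dz": 0, "roll": 0}, {"dx": 0.057, "dy": 0.02, "dz": 0, "roll": 0}, {"dx": 0.057, "dy": 0.02, "dz": 0, "roll": 0}, {"dx": 0.057, "dy": 0.02, "dz": 0, "roll": 0}, {"dx": 0.01, "dy": 0.003, "dz": 0, "roll": 0}, {"dx": 0, "dy": 0, "dz": 0, "roll": 0}, {"dx": 0, "dy": 0, "dz": 0, "roll": 0}, {"dx": 0, "dy": 0, "dz": 0, "roll": 0}])

```text
t: 26.7
tcp_pos: [0.4477, -0.0134, 0.1655]
ee_rot: [3.091, 0.562, 0.001]
force: [0.1, 0.1, -2.3]
finger_gap: 0.0492
```

```bash
python3 avg.py
```

```text
t 27.1 [ 0.4479 -0.013   0.1652] gap 0.0491 Fz -2.93 Tcy [ 0.038  0.017  0.017 -0.018 -0.066  0.039 -0.014 -0.024] mean -0.0013
```

>>> servo_tool(commands=[{"dx": 0.005, "dy": 0.002, "dz": 0, "roll": 0}, {"dx": 0.018, "dy": 0.006, "dz": 0, "roll": 0}, {"dx": 0.04, "dy": 0.014, "dz": 0, "roll": 0}, {"dx": 0.068, "dy": 0.024, "dz": 0, "roll": 0}, {"dx": 0.113, "dy": 0.04, "dz": 0, "roll": 0}, {"dx": 0.113, "dy": 0.04, "dz": 0, "roll": 0}])

```text
t: 27.7
tcp_pos: [0.5669, 0.0302, 0.1653]
ee_rot: [-3.088, -0.566, -0.01]
force: [-1.4, -0.2, -2.5]
finger_gap: 0.0492
```

```bash
python3 avg.py
```

```text
t 28.1 [0.5602 0.0263 0.1655] gap 0.0491 Fz -2.85 Tcy [ 0.108  0.081  0.023  0.004 -0.01  -0.039 -0.018 -0.043] mean 0.0131
```

>>> servo_tool(commands=[{"dx": -0.047, "dy": -0.017, "dz": 0, "roll": 0}, {"dx": -0.08, "dy": -0.028, "dz": 0, "roll": 0}, {"dx": -0.1, "dy": -0.035, "dz": 0, "roll": 0}, {"dx": -0.109, "dy": -0.039, "dz": 0, "roll": 0}, {"dx": -0.113, "dy": -0.04, "dz": 0, "roll": 0}])

```text
t: 28.6
tcp_pos: [0.4476, -0.0138, 0.1659]
ee_rot: [3.09, 0.561, 0.002]
force: [0.5, 0.3, -2.2]
finger_gap: 0.0491
```

```bash
python3 avg.py
```

```text
t 29.0 [ 0.4482 -0.0128  0.1652] gap 0.0493 Fz -2.74 Tcy [ 0.082 -0.054 -0.069 -0.016 -0.017  0.023 -0.018  0.015] mean -0.0067
```

Yellow stays near 0 after settling, so it's silent and green is the loose one. I set yellow down and return to green.

>>> servo_tool(commands=[{"dx": 0, "dy": 0, "dz": -0.03, "roll": 0}, {"dx": 0, "dy": 0, "dz": -0.065, "roll": 0}, {"dx": 0, "dy": 0, "dz": -0.1, "roll": 0}, {"dx": 0, "dy": 0, "dz": -0.125, "roll": 0}, {"dx": 0, "dy": 0, "dz": -0.14, "roll": 0}, {"dx": 0, "dy": 0, "dz": -0.149, "roll": 0}, {"dx": 0, "dy": 0, "dz": -0.149, "roll": 0}, {"dx": 0, "dy": 0, "dz": -0.149, "roll": 0}])

```text
t: 29.8
tcp_pos: [0.4484, -0.0129, 0.0165]
ee_rot: [3.091, 0.563, 0.001]
force: [-0.2, -0.6, -2.6]
finger_gap: 0.0495
```

>>> servo_tool(commands=[{"dx": 0, "dy": 0, "dz": 0, "roll": 0}, {"dx": 0, "dy": 0, "dz": 0, "roll": 0}, {"dx": 0, "dy": 0, "dz": 0, "roll": 0}, {"dx": 0, "dy": 0, "dz": 0, "roll": 0}, {"dx": 0, "dy": 0, "dz": 0, "roll": 0}, {"dx": 0, "dy": 0, "dz": 0, "roll": 0}], grip=0.085)

```text
t: 30.4
tcp_pos: [0.4477, -0.0132, 0.0163]
ee_rot: [3.091, 0.563, 0.0]
force: [-0.3, 0.7, -0.8]
finger_gap: 0.0854
```

>>> servo_tool(commands=[{"dx": 0, "dy": 0, "dz": 0.03, "roll": 0}, {"dx": 0, "dy": 0, "dz": 0.07, "roll": 0}, {"dx": 0, "dy": 0, "dz": 0.11, "roll": 0}, {"dx": -0.003, "dy": 0.04, "dz": 0.12, "roll": 0}, {"dx": -0.006, "dy": 0.085, "dz": 0.12, "roll": 0}, {"dx": -0.01, "dy": 0.13, "dz": 0.12, "roll": -0.17}, {"dx": -0.013, "dy": 0.17, "dz": 0.12, "roll": -0.17}, {"dx": -0.013, "dy": 0.193, "dz": 0.12, "roll": -0.17}])

```text
t: 31.2
tcp_pos: [0.4338, 0.1833, 0.1366]
ee_rot: [-3.093, -0.541, -0.001]
force: [0.0, -0.5, 0.6]
finger_gap: 0.0851
```

>>> servo_tool(commands=[{"dx": 0, "dy": 0, "dz": 0, "roll": 0}, {"dx": 0, "dy": 0, "dz": 0, "roll": 0}, {"dx": 0, "dy": 0, "dz": 0, "roll": 0}])

```text
t: 31.5
tcp_pos: [0.4347, 0.1784, 0.136]
ee_rot: [3.095, 0.532, -0.001]
force: [-0.3, 0.4, 0.2]
finger_gap: 0.0852
```

```bash
python3 st.py; python3 -c "
from h import *
im=snap('wrist','w5.png')"
```

```text
t 31.5 tcp [0.4347 0.1784 0.136 ] yaw 19.52 tilt 0.07 F [-0.33  0.37  0.22] T [-0.071  0.021  0.037] Tcy 0.0437 gap 0.0852
```

View pics/w5.png

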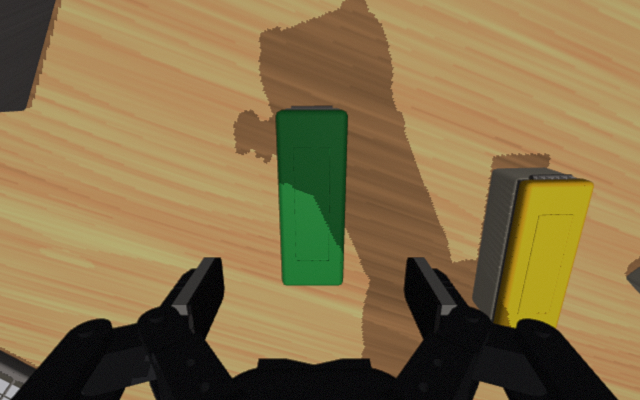

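Green at (312,197) is aligned and yellow is upright. I grasp it, lift it, and carry it smoothly to the mat.

>>> servo_tool(commands=[{"dx": 0, "dy": 0.001, "dz": -0.03, "roll": 0}, {"dx": 0, "dy": 0.001, "dz": -0.06, "roll": 0}, {"dx": 0, "dy": 0.001, "dz": -0.085, "roll": 0}, {"dx": 0, "dy": 0.001, "dz": -0.105, "roll": 0}, {"dx": 0, "dy": 0.001, "dz": -0.115, "roll": 0}, {"dx": 0, "dy": 0.001, "dz": -0.12, "roll": 0}, {"dx": 0, "dy": 0.001, "dz": -0.12, "roll": 0}, {"dx": 0, "dy": 0.001, "dz": -0.12, "roll": 0}])

```text
t: 32.35
tcp_pos: [0.4354, 0.1809, 0.017]
ee_rot: [-3.096, -0.535, -0.002]
force: [0.1, 0.2, 0.2]
finger_gap: 0.0851
```

>>> servo_tool(commands=[{"dx": 0, "dy": 0, "dz": 0, "roll": 0}, {"dx": 0, "dy": 0, "dz": 0, "roll": 0}, {"dx": 0, "dy": 0, "dz": 0, "roll": 0}, {"dx": 0, "dy": 0, "dz": 0, "roll": 0}, {"dx": 0, "dy": 0, "dz": 0, "roll": 0}, {"dx": 0, "dy": 0, "dz": 0, "roll": 0}, {"dx": 0, "dy": 0, "dz": 0, "roll": 0}], grip=0.03)

```text
t: 33.05
tcp_pos: [0.4352, 0.1809, 0.0171]
ee_rot: [3.095, 0.535, 0.002]
force: [-0.4, -0.9, 6.9]
finger_gap: 0.0496
```

>>> servo_tool(commands=[{"dx": 0, "dy": 0, "dz": 0.01, "roll": 0}, {"dx": 0, "dy": 0, "dz": 0.03, "roll": 0}, {"dx": 0, "dy": 0, "dz": 0.06, "roll": 0}, {"dx": 0, "dy": 0, "dz": 0.09, "roll": 0}, {"dx": 0, "dy": 0, "dz": 0.12, "roll": 0}, {"dx": 0, "dy": 0, "dz": 0.145, "roll": 0}, {"dx": 0, "dy": 0, "dz": 0.16, "roll": 0}, {"dx": 0, "dy": 0, "dz": 0.17, "roll": 0}])

```text
t: 33.85
tcp_pos: [0.4347, 0.1809, 0.1879]
ee_rot: [3.096, 0.536, 0.003]
force: [0.8, 0.1, -3.1]
finger_gap: 0.0494
```

>>> servo_tool(commands=[{"dx": 0.01, "dy": -0.004, "dz": 0, "roll": 0}, {"dx": 0.03, "dy": -0.01, "dz": 0, "roll": 0}, {"dx": 0.055, "dy": -0.018, "dz": 0, "roll": 0}, {"dx": 0.08, "dy": -0.027, "dz": 0, "roll": 0}, {"dx": 0.105, "dy": -0.035, "dz": 0, "roll": 0}, {"dx": 0.13, "dy": -0.043, "dz": 0, "roll": 0}, {"dx": 0.155, "dy": -0.052, "dz": 0, "roll": 0}, {"dx": 0.18, "dy": -0.06, "dz": 0, "roll": 0}])

```text
t: 34.65
tcp_pos: [0.6155, 0.1193, 0.1842]
ee_rot: [3.095, 0.534, -0.005]
force: [-0.0, 0.4, -2.6]
finger_gap: 0.0491
```

>>> servo_tool(commands=[{"dx": 0.02, "dy": -0.007, "dz": 0, "roll": 0}, {"dx": 0.038, "dy": -0.012, "dz": 0, "roll": 0}, {"dx": 0.052, "dy": -0.017, "dz": 0, "roll": 0}, {"dx": 0.062, "dy": -0.02, "dz": 0, "roll": 0}, {"dx": 0.068, "dy": -0.022, "dz": 0, "roll": 0}, {"dx": 0.07, "dy": -0.023, "dz": 0, "roll": 0}, {"dx": 0.07, "dy": -0.023, "dz": 0, "roll": 0}, {"dx": 0.07, "dy": -0.023, "dz": 0, "roll": 0}])

```text
t: 35.45
tcp_pos: [0.6842, 0.0982, 0.1863]
ee_rot: [-3.095, -0.536, 0.001]
force: [-0.1, 0.2, -2.6]
finger_gap: 0.049
```

>>> servo_tool(commands=[{"dx": 0, "dy": 0, "dz": 0, "roll": 0}, {"dx": 0, "dy": 0, "dz": 0, "roll": 0}, {"dx": 0, "dy": 0, "dz": 0, "roll": 0}, {"dx": 0, "dy": 0, "dz": 0, "roll": 0}, {"dx": 0, "dy": 0, "dz": 0, "roll": 0}, {"dx": 0, "dy": 0, "dz": 0, "roll": 0}, {"dx": 0, "dy": 0, "dz": 0, "roll": 0}, {"dx": 0, "dy": 0, "dz": 0, "roll": 0}])

```text
t: 36.25
tcp_pos: [0.6847, 0.0978, 0.1863]
ee_rot: [3.096, 0.535, -0.0]
force: [0.3, -0.1, -2.7]
finger_gap: 0.0492
```

```bash
python3 st.py; python3 -c "
from h import *
im=snap('scene','s2.png');im=snap('top','t2.png')"; python3 st.py
```

```text
t 36.25 tcp [0.6847 0.0978 0.1863] yaw 19.62 tilt 0.01 F [ 0.28 -0.11 -2.68] T [ 0.031 -0.053 -0.019] Tcy -0.0601 gap 0.0492
t 36.35 tcp [0.6847 0.0978 0.1863] yaw 19.62 tilt 0.0 F [ 0.1  -0.19 -2.98] T [ 0.019 -0.003 -0.004] Tcy -0.0094 gap 0.0496
```

View pics/s2.png

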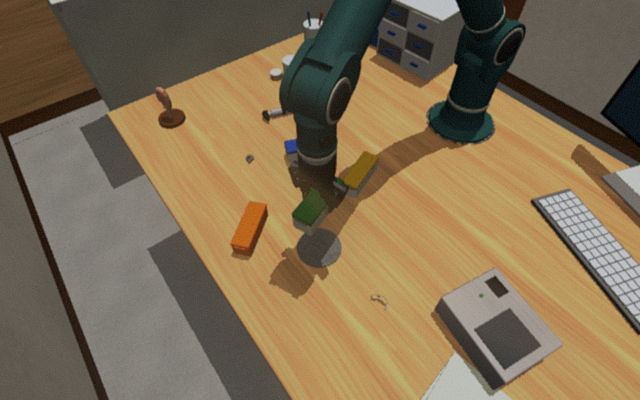

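View pics/t2.png

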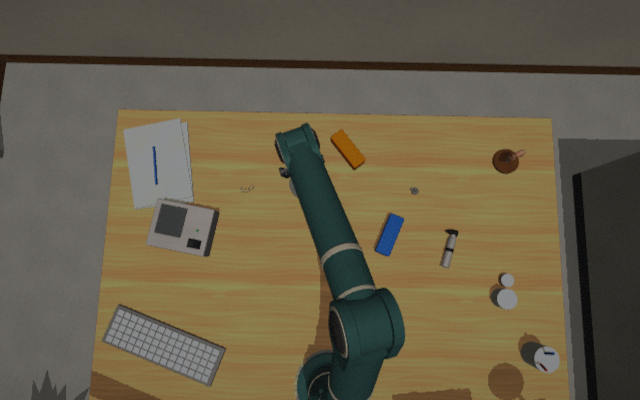

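Green is held above the mat at (319,247) in the scene view. Blue (390,235 top) and yellow (360,173 scene) stand where they began, and the bystanders haven't moved. I hand in.

```bash
python3 -c "
from h import *
print(order.hand_in())"
```

```text
the job is handed in; nothing more can be done
None
```

I handed the job in with the green case as the rattler, held out over the mat. I picked up and shook blue, green and yellow in that order, then set each back where it stood before picking green up again.

**Which one rattles:** Green's wrist moment rolled from about −0.09 to +0.07 N·m and back. That swing only showed with a slow start and a sharp stop. With plain 60 mm strokes it sat near −0.08, so I added the sharper stroke.

**Silent cases:** Yellow settled near 0 under the same sharper stroke. Blue had only plain strokes and stayed between −0.020 and +0.025 N·m; one pair of those averages differed by 0.044, which I took as sensor noise.

**Last checks:**
- **Green:** the TCP was at (0.685, 0.098, 0.186), within about 3 mm of the mat centre I measured. The case centre is at about 0.197 m, so there is about 17 cm of air beneath it. The gripper was level and still, with the fingers 49 mm apart on the case.
- **Blue and yellow:** both were upright where they started. Yellow was hidden by the arm in the last top view, but showed upright in the scene view.
- **Bystanders:** the aid, mold, otoscope and test box looked unmoved, and the orange case was untouched.
- **Time:** 36.4 s of the 72 s allowed.

One move call was refused for missing keys; nothing moved, and I sent it again.

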